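# Clamp a laptop cooler in the bonding press to the first slip of the clutch

## Task

Slide the laptop cooler, copper plate foremost, gently under the foot of the little bonding press until the plate is fully home against the back stop between the guides. Then turn the press's thimble clockwise, without leaning on it, until its clutch first slips with the foot firmly down on the copper; stop right there (less than a tenth of a turn of slip in all, from start to finish) and let go. Leave the other things on the bench alone.

Things in the scene. Friction and masses are not known exactly. Their poses are not given: they have to be found in the camera images.
- press: Grey screw press, bolted down; base 190 x 110 x 10 mm, x -115 to +75. Origin: on the bench right under the spindle axis; x points from its open mouth to the column at its back (away from the robot), z up. Column x 45 to 75 mm, 50 wide; its arm reaches forward to x = -22, 36 wide, underside 58, top 78 mm above the bench. Collar and thimble stand above the arm.
- press_anvil (a point): Point on the spindle axis, 14.5 mm above the bench, nominal top of the steel anvil strip on which the cooler lies (47 mm wide, press x -111 to +23). The strip is shimmed: its true top is anywhere from 13.7 to 15.3 mm above the bench, and is not measured.
- press_stop (a point): Middle of the back stop's face (press x = +24 mm), 14.5 mm above the bench; axes as the press; stop top at 27. The middle of the cooler's front edge belongs here. Two guide ribs lead to it: inner faces at y = +-24 mm, tops 24 mm above the bench, from x -35 to +20, with flared ends out to x = -51.
- ram: Steel rod, 10 mm thick, on the spindle axis; slides down without turning, at most 12 mm. Origin: centre of its lower end, 31.5 mm above the bench at the start. A black foot, 17 mm across, is screwed on below; its underside is 23.6 to 28.6 mm above the bench at the start (not measured), clear of a seated plate. Sinks 3 mm per radian of collar turn, collar and thimble too: a hand on the thimble must sink along.
- collar_mark (a point): Black index mark on the aluminium collar (33 mm across, 5 mm thick) that is fixed to the screw, under hub and thimble; 14 mm from the axis, 96 mm above the bench at the start. Turning the free screw takes about 0.08 N m; when the foot meets the plate the torque climbs within 0.1 to 0.6 rad to the clutch's 0.15.
- hub_mark (a point): Black index mark on the thin clutch hub (29 mm across, 3 mm thick) between collar and thimble, 14 mm from the axis, on the collar mark at the start; slip parts the two by 28 mm x sin(half the slip angle). The hub drives the collar through the drag clutch: it holds up to about 0.15 N m, then slips smoothly, hub and thimble turning on without the collar, torque flat.
- thimble_grip (a point): Middle of the grip of the round knurled steel thimble on top of the press: 28 mm across, 36 high (98 to 134 mm above the bench at the start); the point is on its upright axis, 20 mm above its lower end. It drives the hub through a spring cushion, 1 N m/rad, and springs back when let go. Clockwise from above drives the foot down; it starts at the top of its travel. At slip the foot presses with about 25 N. The screw stays where left. Regrasp at any angle.
- cooler: Laptop cooler: copper plate 130 x 44 x 6 mm with an aluminium fin block on the near end of its top, about 0.25 kg. Origin: centre of the plate's underside; x along the plate to the bare front end, z up. Fin block x -65 to -25 mm, 34 mm wide (y), from 6 to 38 mm above the underside. Starts lying flat on the bench, left or right of the press.
- cooler_fins (a point): Point in the fin block, at the centre of mass along x, where it is best pinched across its 34 mm width so that it hangs level: 36 mm behind the plate's centre, 29 mm above its underside.
- cooler_tip (a point): Middle of the bare front edge of the copper plate, at its underside; axes as the cooler.
- spare_sink: Bystander: square aluminium heat sink 50 x 50 x 25 mm; origin centre of underside.
- flux_jar: Bystander: small jar, 44 mm across, 50 mm high; origin centre of underside.
- screwdriver: Bystander: black screwdriver, 160 mm long, lying; origin under its middle.
- brush: Bystander: wooden brush, 160 mm long, lying; origin under its middle.
- solder_reel: Bystander: grey reel, 60 mm across, 35 mm high, flat on the bench; origin centre of underside.
- meter: Bystander: yellow multimeter 150 x 75 x 36 mm, lying; origin centre of underside.
Mind the look-alikes: they are no part of the job. Of the things like the press, leave any that is blue, green or pink; of the rest the larger one is meant.

How it is judged:
By the outcome, as a careful person would: the job done as asked, in the order asked, and still so for the second after the job is handed in, with the robot touching nothing.
It also fails if it takes over 72 s, if anything falls off the work surface, if the arm or the gripper's body presses on something with over 40 N, if the wrist force passes 120 N, or if a joint passes its speed limit or range.

## Robot

A 6-joint arm with a two-finger parallel gripper is mounted at the origin on the work surface. World frame = base frame: x ahead of the robot, y to its left, z up, the work surface at z = 0. Lengths are in m, angles in rad, forces in N, time in s.
With the tool pointing down it reaches from about 0.325 to 0.85 m from the base axis. Payload 4.4 kg.
Tool frame: the origin (TCP) lies midway between the tips of the shut fingers; the grasp point (between the pads) lies behind it (arm.tcp_to_grasp is the z of the grasp point in the tool frame, in m); z points along the fingers, y is the line along which they close (so a half turn about z gives the same grasp; the last joint's range is limited). The gripper opens to 94 mm and grips with 3 to 60 N. Pads are 16 mm wide; open, the fingers measure 119 mm over their backs; the gripper's body (75 mm by 177 mm) begins 78 mm behind the grasp point.
Start: joints at [0.986, 0.207, 1.542, -0, 1.393, -0.15], TCP at [0.242, 0.521, 0.173] pointing down, gripper open.
Joint ranges: [-2.73, 2.73], [-0.86, 2.22], [0.23, 2.46], [-1.11, 4.25], [0.08, 2.63], [-2.82, 2.82]. Speed limits (rad/s): [2.79, 2.79, 3.14, 3.14, 3.14, 3.14].

## Interface

Orientations are given as [roll, pitch, yaw] about the fixed x, y, z axes, in that order (R = Rz(yaw) Ry(pitch) Rx(roll)).
In Python, from station import telemetry, eyes, ticket, finder, arm gives the robot as it stands.
- The arm moves only by the shell command python3 -m pendant 'ROWS' [FORCE]. ROWS is JSON, a list of rows, each a list of 5 numbers: the shift along the world's x, y, z normalised to -1 to 1, where 1 is 0.5 m, then the turn about the world's z normalised to -1 to 1, where 1 is 360 degrees, then the opening, from 0 (shut) to 1 (fully open). In form: [[dx, dy, dz, twist, fingers], ...]. A call has 1 to 5 rows; each row is the pose to reach, as a shift and turn from the pose commanded when the call began, turning the shorter way round; what a row does not reach only later rows make up. A row lasts 1/8 s, in which the tool goes at most 62.5 mm and 10.7 degrees, less where a joint would pass 70% of its speed; a pose out of reach is approached as far as the arm can. A call with a number of a shift or a turn outside -1 to 1 is refused whole. A call with a gripper value outside its range is refused whole. The fingers move at their own pace and stop on an object; FORCE is the grip in N (left out, the last holds). Time passes only in rows, so rows that repeat a pose let the fingers close. It gives the time, the measured TCP pose, the force, the opening and the grip force at its end, in the units of the state.
- telemetry.state(): the state, without advancing time (a new reading comes with each control period).
- eyes.read_camera(name): name is "scene" or "top" or "wrist"; returns (picture, depth): 420x560x3 uint8, red, green, blue; 420x560 float32, m along the optical axis (not along the pixel's ray), 0 where there is no reading.
- eyes.camera_params(name): a dict with "fx", "fy", "cx", "cy" (pixels), "R" (3x3) and "t" (3): a world point X has camera coordinates R X + t; the wrist camera has in their place "T_tool_cam" (4x4, takes a point from camera to tool coordinates, whose origin is the TCP and whose axes are the flange's). Camera axes: x right, y down, z forward; pixel columns grow to the right and rows downward; lengths in m; the calibration is good to about 2 mm. A picture is of the moment at which its call begins: read the wrist's pose just before it. camera_params takes no time and is no camera call.
- ticket.hand_in(): hands the job in; it is judged then, once.
Trained networks look in the newest picture that a camera, given by its name, has taken for a name from the list of things; names that differ only in an ending like _2 or _b are one class to them, and where a whole thing is asked for, a point or a joint stands for the part that bears it (a point fixed in the world has none). Each returns a list of dicts, best first, with "confidence" (0 to 1); they miss things now and then, are a little off and sometimes report something else, mostly with a low value. They report only what shows in the picture. A call takes as long as a camera call. They do not tell look-alikes from the thing itself.
- finder.search_frame(target, camera): "position" ([x, y, z] in m, in world coordinates, good to about 4 mm: the middle of the surface that is visible of it).
The state is a dict: "t": time; "q": joint angles; "joint_vel": joint speeds; "joint_efforts": joint torques, N m; "eef_pos": TCP position; "ee_rot": TCP orientation; "contact_force": force on the tool from outside, world axes, zero at the start; "torque": the same for the moment, N m; "finger_gap": finger opening in m; "grasp_force": force on a finger pad.
Only numpy, scipy, OpenCV 4.12 (cv2) and the standard library are available. Lean on these libraries where they do the work, as an engineer would, in place of code of your own. Each camera call takes 0.05 s, during which the arm holds its last target. There are 200 camera calls.

## Working session

There is one attempt and no reset: what is moved stays moved. The work goes in short steps, Python scripts to look and compute and a shell command to move; the robot and the scene stay as the last step left them, time stands still between calls to the robot, and variables do not carry over. Pictures are saved under pics/ and viewed, at most 10 in all, crops included, and the job is handed in when it is done.

```bash
ls; mkdir -p pics; cat > h.py <<'E'
import numpy as np, cv2
from station import telemetry, eyes, ticket, finder, arm
from scipy.spatial.transform import Rotation as Ro
def T_wc(name):
    p=eyes.camera_params(name)
    if name=='wrist':
        s=telemetry.state(); T=np.eye(4); T[:3,:3]=Ro.from_euler('xyz',s['ee_rot']).as_matrix(); T[:3,3]=s['eef_pos']
        return T@np.array(p['T_tool_cam']),p
    T=np.eye(4); R=np.array(p['R']); T[:3,:3]=R.T; T[:3,3]=-R.T@np.array(p['t']); return T,p
def shot(name):
    T,p=T_wc(name); im,d=eyes.read_camera(name); return im,d,T,p
def cloud(d,T,p):
    v,u=np.mgrid[:d.shape[0],:d.shape[1]]
    P=np.stack([(u-p['cx'])/p['fx']*d,(v-p['cy'])/p['fy']*d,d],-1)
    return P@T[:3,:3].T+T[:3,3]
def proj(X,T,p):
    c=(np.asarray(X)-T[:3,3])@T[:3,:3]; return c[...,0]/c[...,2]*p['fx']+p['cx'],c[...,1]/c[...,2]*p['fy']+p['cy']
def save(n,im): cv2.imwrite('pics/'+n,im[...,::-1])
E
python3 - <<'E'
from h import *
print(telemetry.state(), arm.tcp_to_grasp)
for c in ['top','scene']:
    im,d,T,p=shot(c); save(c+'0.png',im); np.savez('pics/'+c,im=im,d=d,P=cloud(d,T,p)); print(c,T[:3,3].round(3))
    for n in ['press','cooler','thimble_grip','cooler_fins','cooler_tip','press_stop']:
        try: print(n,[(np.round(r['position'],3).tolist(),round(r['confidence'],2)) for r in finder.search_frame(n,c)][:4])
        except Exception as e: print(n,e)
E
```

```text
pics
{'t': 0.0, 'q': array([ 9.85528056e-01,  2.07433650e-01,  1.54293448e+00, -1.46580285e-05,
        1.39348615e+00, -1.50472252e-01]), 'joint_vel': array([-0.00018926, -0.00060142,  0.00176118, -0.00100677,  0.00187686,
        0.0010087 ]), 'joint_efforts': array([ 2.64619388e-06, -3.70876157e+01, -2.81416172e+01,  6.99043740e-02,
        3.62235052e-02, -1.66988521e-04]), 'eef_pos': array([0.24171817, 0.52076423, 0.17229238]), 'ee_rot': array([-3.13935442e+00, -3.24769888e-04,  2.70679887e+00]), 'contact_force': array([-0.17499357,  0.25989163, -0.21295635]), 'torque': array([ 0.02476991,  0.02178764, -0.0620831 ]), 'grasp_force': 0.0, 'finger_gap': 0.09392541830185323} -0.0188
top [0.365 0.031 1.474]
press [([0.336, -0.05, 0.006], 0.9), ([0.352, 0.155, 0.002], 0.89), ([0.247, -0.258, 0.008], 0.89), ([0.192, 0.305, 0.005], 0.84)]
cooler [([0.469, -0.258, 0.004], 0.69)]
thimble_grip [([0.47, -0.264, 0.006], 0.68), ([0.263, -0.266, 0.131], 0.66), ([0.214, 0.312, 0.135], 0.59), ([0.361, 0.16, 0.089], 0.57)]
cooler_fins [([0.471, -0.267, 0.006], 0.76)]
cooler_tip [([0.465, -0.27, 0.01], 0.77)]
press_stop [([0.635, -0.009, 0.007], 0.97), ([0.197, 0.309, 0.01], 0.88), ([0.351, 0.156, 0.007], 0.85), ([0.242, -0.262, 0.012], 0.8)]
scene [ 1.158 -0.84   0.985]
press [([0.37, 0.158, 0.009], 0.94), ([0.215, 0.31, 0.017], 0.92), ([0.282, -0.28, 0.017], 0.9), ([0.358, -0.045, 0.01], 0.69)]
cooler [([0.608, 0.426, 0.032], 0.71), ([0.457, -0.273, 0.005], 0.62), ([0.671, -0.282, 0.015], 0.61)]
thimble_grip [([0.642, -0.022, 0.122], 0.64), ([0.274, -0.273, 0.122], 0.54), ([0.355, -0.05, 0.094], 0.51)]
cooler_fins [([0.459, -0.27, 0.005], 0.69)]
cooler_tip [([0.463, -0.272, 0.007], 0.95)]
press_stop [([0.219, 0.307, 0.016], 0.92), ([0.354, -0.052, 0.008], 0.89), ([0.273, -0.285, 0.014], 0.85), ([0.652, -0.028, 0.023], 0.66)]
```

View pics/top0.png

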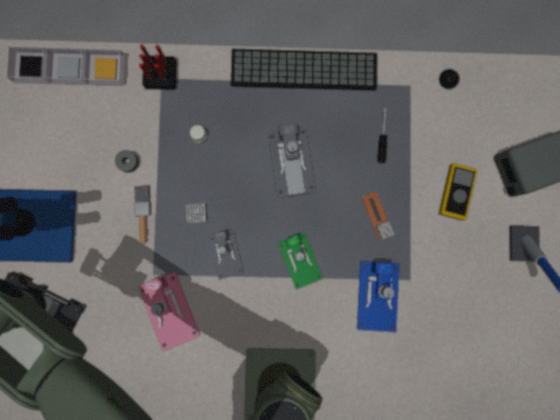

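View pics/scene0.png

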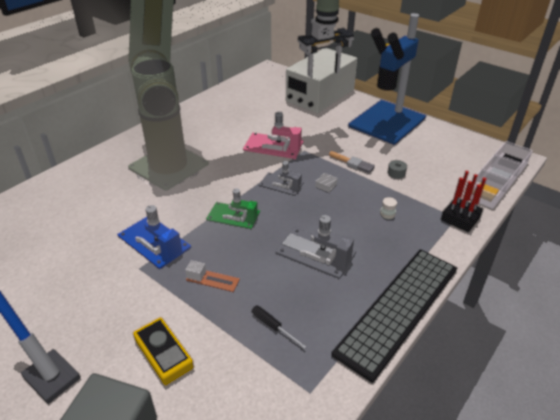

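The top view shows the large grey press at about (291,160) with its column at the top. The cooler is at (378,215), fins at the lower end (387,229) and the copper tip near (371,195). Next I'll get rough poses of both from colour and depth.

```bash
python3 - <<'E'
from h import *
z=np.load('pics/top.npz'); im,d,P=z['im'],z['d'],z['P']
hsv=cv2.cvtColor(im,cv2.COLOR_RGB2HSV)
print(hsv[205,375],P[205,375],P[229,387],P[148,292])
m=np.zeros(d.shape,bool); m[180:250,350:410]=True
cu=m&(hsv[...,1]>130)&((hsv[...,0]<18)|(hsv[...,0]>170))
X=P[cu]; print(len(X),np.median(X[:,2]))
r=cv2.minAreaRect((X[:,:2]*1000).astype(np.float32)); print('cu',r)
f=m&(P[...,2]>.027); X=P[f]; print('fin',len(X),X.mean(0),cv2.minAreaRect((X[:,:2]*1000).astype(np.float32)))
m[:]=0; m[110:205,260:325]=True
for lo,hi in [(.004,.02),(.05,.082),(.115,.2)]:
    f=m&(P[...,2]>lo)&(P[...,2]<hi); X=P[f]; print(lo,len(X),X.mean(0).round(4),cv2.minAreaRect((X[:,:2]*1000).astype(np.float32)))
# base z>4mm & non yaw; strip brightness
g=m&(im.min(-1)>150)&(P[...,2]<.03);X=P[g];print('strip',len(X),X.mean(0),cv2.minAreaRect((X[:,:2]*1000).astype(np.float32)))
print(eyes.camera_params('wrist'))
E
```

```text
[ 8 91 87] [ 0.49697924 -0.25798276  0.01062831] [ 0.42876338 -0.28542837  0.04155132] [ 0.62839463 -0.01644822  0.13814432]
294 0.005312152645721824
cu ((485.9788513183594, -257.703125), (88.18608093261719, 42.49137496948242), 21.336746215820312)
fin 161 [ 0.41874594 -0.24481665  0.20489765] ((388.41607666015625, -136.99502563476562), (42.01615524291992, 335.6749572753906), 15.062891960144043)
0.004 2222 [ 0.6046 -0.0216  0.0101] ((629.9810180664062, -22.42596435546875), (270.3396911621094, 183.1546630859375), 1.4266372919082642)
0.05 387 [ 0.6701 -0.009   0.0756] ((660.1403198242188, -10.44040298461914), (97.15234375, 49.86216735839844), 6.601347923278809)
0.115 103 [ 0.633  -0.0166  0.1322] ((633.2348022460938, -16.827754974365234), (27.420330047607422, 26.232242584228516), 66.2348403930664)
strip 0 [nan nan nan] ((0.0, 0.0), (0.0, 0.0), 0.0)
{'fx': 290.3591535323293, 'fy': 290.3591535323293, 'cx': 281.46155439903595, 'cy': 210.91447874962694, 'T_tool_cam': array([[ 8.12468861e-04, -9.65083371e-01, -2.61941648e-01,
         7.68486907e-02],
       [ 9.99999443e-01,  6.07682324e-04,  8.62804005e-04,
         7.95204446e-04],
       [-6.73500488e-04, -2.61942203e-01,  9.65083327e-01,
        -2.11364235e-01],
       [ 0.00000000e+00,  0.00000000e+00,  0.00000000e+00,
         1.00000000e+00]])}<stdin>:14: RuntimeWarning: Mean of empty slice.
  ret = um.true_divide(
```

The scene view agrees: the grey press at (318,245) is the larger grey one and the orange cooler is at (213,278). The rough poses are:
- **Cooler:** yaw about 21°, fins point near (0.434, -0.278).
- **Press:** axis near (0.633, -0.017), yaw about 6.6°.

I'm moving above the cooler for a close look.

```bash
python3 -m pendant '[[0.16,-0.6,0.1,0.128,1],[0.16,-0.6,0.1,0.128,1],[0.16,-0.6,0.1,0.128,1],[0.16,-0.6,0.1,0.128,1],[0.16,-0.6,0.1,0.128,1]]' 30
python3 -m pendant '[[0.16,-0.6,0,0,1],[0.16,-0.6,0,0,1],[0.16,-0.6,0,0,1],[0.16,-0.6,0,0,1],[0.16,-0.6,0,0,1]]'
python3 -m pendant '[[0.06,-0.4,-0.1,0,1],[0.06,-0.4,-0.1,0,1],[0.06,-0.4,-0.1,0,1],[0.06,-0.4,-0.1,0,1]]'
```

```text
t: 1.32
eef_pos: [0.3176, 0.2394, 0.2209]
ee_rot: [-3.141, 0.001, -2.767]
contact_force: [0.7, 0.7, 1.5]
finger_gap: 0.094
grasp_force: 0.0
t: 1.95
eef_pos: [0.3977, -0.0614, 0.2208]
ee_rot: [-3.141, 0.002, -2.773]
contact_force: [0.4, 0.5, 0.7]
finger_gap: 0.0939
grasp_force: 0.0
t: 2.45
eef_pos: [0.4267, -0.2618, 0.1692]
ee_rot: [3.14, -0.001, -2.776]
contact_force: [0.3, 0.1, 0.3]
finger_gap: 0.0938
grasp_force: 0.0
```

```bash
cat > cool.py <<'E'
from h import *
im,d,T,p=shot('wrist'); P=cloud(d,T,p); np.savez('pics/w',im=im,P=P); save('w1.png',im)
hsv=cv2.cvtColor(im,cv2.COLOR_RGB2HSV)
near=(np.hypot(P[...,0]-.46,P[...,1]+.27)<.12)&(d>0)
def rect(f,n):
    f=cv2.morphologyEx(f.astype(np.uint8),cv2.MORPH_OPEN,np.ones((3,3)))
    k,l,s,c=cv2.connectedComponentsWithStats(f); i=1+s[1:,4].argmax(); X=P[l==i]
    print(n,len(X),X.mean(0).round(4),cv2.minAreaRect((X[:,:2]*1000).astype(np.float32)))
rect(near&(hsv[...,1]>110)&((hsv[...,0]<20)|(hsv[...,0]>170)),'cu')
rect(near&(P[...,2]>.028)&(P[...,2]<.05),'fin')
print(telemetry.state()['eef_pos'],telemetry.state()['ee_rot'])
E
python3 cool.py
```

```text
cu 1293 [ 0.4915 -0.2542  0.006 ] ((489.8468017578125, -255.0363006591797), (84.44849395751953, 43.1742057800293), 22.43891716003418)
fin 870 [ 0.4274 -0.2804  0.0353] ((426.795166015625, -280.5853271484375), (39.058006286621094, 33.992916107177734), 22.291780471801758)
[ 0.42686032 -0.26262718  0.16896787] [ 3.14131798e+00 -1.38247015e-03 -2.77568156e+00]
```

View pics/w1.png

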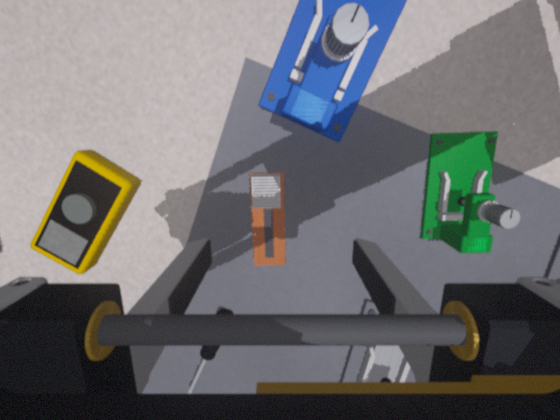

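The wrist view shows the cooler with fins at (265,188) and copper tip at (268,262), clear of the green and blue presses. The sizes match (39x34 fins, 43 wide plate). The pinch point is (0.435, -0.277), so I'm descending and gripping.

```bash
python3 -m pendant '[[0.0165,-0.029,-0.1,0.0037,1],[0.0165,-0.029,-0.2,0.0037,1],[0.0165,-0.029,-0.29,0.0037,1],[0.0165,-0.029,-0.318,0.0037,1],[0.0165,-0.029,-0.318,0.0037,1]]' 30
python3 -m pendant '[[0,0,0,0,0.2],[0,0,0,0,0.2],[0,0,0,0,0.2],[0,0,0,0,0.2],[0,0,0,0,0.2]]' 30
```

```text
t: 3.12
eef_pos: [0.4357, -0.2727, 0.0115]
ee_rot: [3.141, -0.0, -2.748]
contact_force: [-0.7, 0.1, -0.1]
finger_gap: 0.0937
grasp_force: 0.0
t: 3.75
eef_pos: [0.4355, -0.2737, 0.0114]
ee_rot: [-3.142, 0.0, -2.749]
contact_force: [-0.3, -0.5, -0.7]
finger_gap: 0.0478
grasp_force: 0.0
```

```bash
python3 -m pendant '[[0,0,0,0,0.2],[0,0,0,0,0.2],[0,0,0,0,0.2]]' 30
python3 -m pendant '[[0,0,0.02,0,0.2],[0,0,0.06,0,0.2],[0,0,0.14,0,0.2],[0,0,0.2,0,0.2]]' 30
```

```text
t: 4.12
eef_pos: [0.4355, -0.2737, 0.0112]
ee_rot: [3.141, -0.0, -2.749]
contact_force: [-0.8, -0.1, 0.2]
finger_gap: 0.0197
grasp_force: 0.0
t: 4.62
eef_pos: [0.4361, -0.2742, 0.1136]
ee_rot: [-3.14, 0.001, -2.749]
contact_force: [0.7, -0.1, -0.1]
finger_gap: 0.0188
grasp_force: 0.0
```

```bash
sed -i 's/w1.png/w2.png/' cool.py; python3 cool.py
```

```text
cu 1117 [ 0.4905 -0.2463  0.0142] ((476.8544616699219, -253.4666748046875), (107.82249450683594, 35.632198333740234), 18.535112380981445)
fin 1234 [ 0.4265 -0.2806  0.0354] ((426.6083984375, -280.3739929199219), (39.01017761230469, 33.250736236572266), 21.67401695251465)
[ 0.43859027 -0.27626817  0.11791289] [-3.13281181  0.00419523 -2.7486861 ]
```

View pics/w2.png

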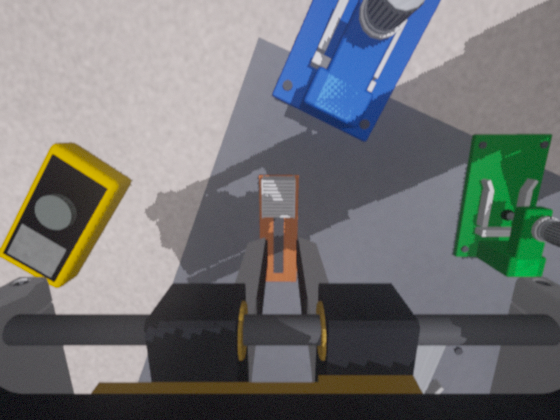

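The gripper closed to 19 mm with no contact, and the cooler has not moved. Before retrying I'll check where the fingers really are.

```bash
python3 -m pendant '[[0,0,0,0,0.6],[0,0,0,0,0.6],[0,0,0,0,0.6],[0,0,0,0,0.6],[0,0,0,0,0.6]]' 30
python3 -m pendant '[[-0.013,-0.007,-0.1,0,0.6],[-0.013,-0.007,-0.2,0,0.6],[-0.013,-0.007,-0.216,0,0.6],[-0.013,-0.007,-0.216,0,0.6]]' 30
python3 - <<'E'
from h import *
P=np.load('pics/w.npz')['P']
for v in (242,250,260): print(v,[P[v,u].round(3).tolist() for u in (258,262,304,308)])
im,d,T,p=shot('scene'); save('s2.png',cv2.resize(im[220:330,150:300],None,fx=5,fy=5,interpolation=cv2.INTER_CUBIC))
im,d,T,p=shot('wrist'); save('w3.png',im)
s=telemetry.state(); print(s['eef_pos'],s['ee_rot'],s['finger_gap'],proj(s['eef_pos'],T,p))
E
```

```text
t: 5.3
eef_pos: [0.4353, -0.2735, 0.1108]
ee_rot: [3.141, -0.0, -2.749]
contact_force: [-0.8, -1.5, 0.0]
finger_gap: 0.0568
grasp_force: 0.0
t: 5.8
eef_pos: [0.4293, -0.2774, 0.0037]
ee_rot: [3.142, -0.0, -2.749]
contact_force: [-0.3, -0.5, 0.1]
finger_gap: 0.0568
grasp_force: 0.0
242 [[0.432, -0.29, 0.155], [0.431, -0.288, 0.156], [0.422, -0.263, 0.154], [0.42, -0.262, 0.156]]
250 [[0.432, -0.289, 0.167], [0.431, -0.287, 0.167], [0.422, -0.264, 0.167], [0.421, -0.262, 0.168]]
260 [[0.432, -0.288, 0.181], [0.433, -0.286, 0.177], [0.422, -0.265, 0.181], [0.422, -0.263, 0.18]]
[ 0.43081069 -0.27866654  0.00543944] [-3.13780366e+00  1.75485768e-03 -2.74871628e+00] 0.05649419936377013 (np.float64(279.0836592192681), np.float64(234.75006645812726))
```

View pics/w3.png

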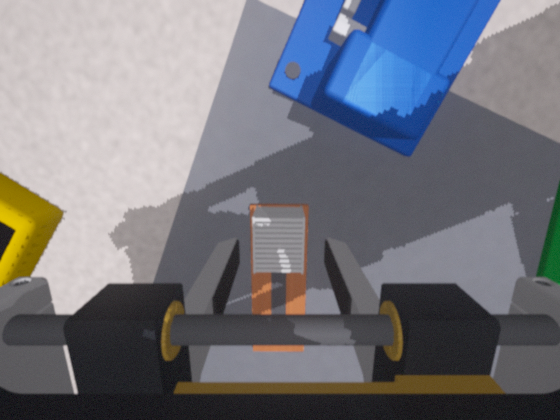

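View pics/s2.png

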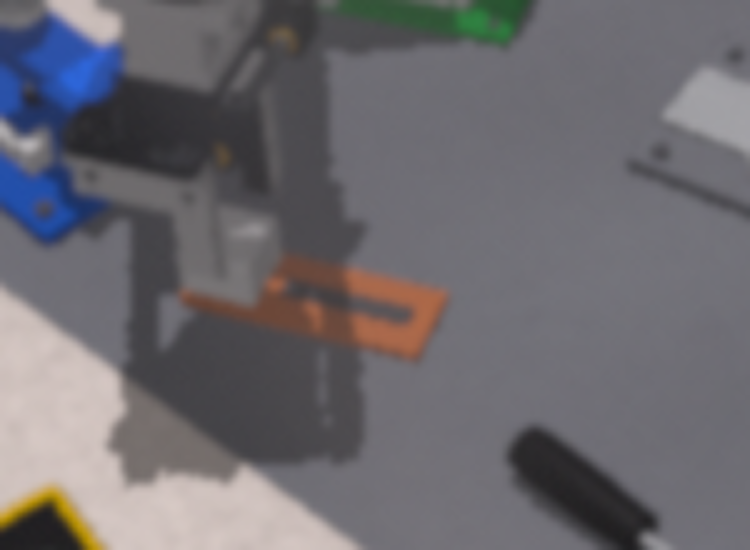

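```bash
python3 - <<'E'
from h import *
im,d,T,p=shot('scene'); P=cloud(d,T,p)
for (u,v) in [(190,262),(192,270),(194,276),(197,278),(199,279),(196,281),(200,283),(201,268),(203,265)]: print(u,v,P[v,u].round(4))
im,d,T,p=shot('wrist'); P=cloud(d,T,p)
for v in (238,242,246,250,256,262,270): print(v,[P[v,u].round(3).tolist() for u in (228,234,330,336)])
s=telemetry.state(); print(s['eef_pos'],s['ee_rot'],s['finger_gap'],arm.tcp_to_grasp,dir(arm))
E
```

```text
190 262 [ 0.4889 -0.3372  0.1372]
192 270 [ 0.4589 -0.3125  0.0697]
194 276 [ 0.4391 -0.2942  0.0189]
197 278 [ 0.4444 -0.2899  0.0114]
199 279 [ 0.4526 -0.2905  0.014 ]
196 281 [ 0.4454 -0.2952  0.0054]
200 283 [ 0.4568 -0.2924  0.0036]
201 268 [ 0.445  -0.2733  0.0349]
203 265 [ 0.4433 -0.2644  0.0375]
238 [[0.452, -0.315, -0.001], [0.433, -0.31, 0.041], [0.409, -0.252, 0.04], [0.418, -0.236, 0.001]]
242 [[0.435, -0.312, 0.046], [0.433, -0.309, 0.047], [0.41, -0.253, 0.047], [0.408, -0.25, 0.048]]
246 [[0.434, -0.311, 0.054], [0.434, -0.308, 0.05], [0.411, -0.253, 0.051], [0.409, -0.251, 0.054]]
250 [[0.433, -0.31, 0.059], [0.434, -0.307, 0.054], [0.412, -0.254, 0.056], [0.409, -0.252, 0.059]]
256 [[0.433, -0.309, 0.069], [0.436, -0.305, 0.059], [0.413, -0.254, 0.062], [0.41, -0.253, 0.068]]
262 [[0.434, -0.307, 0.073], [0.44, -0.304, 0.059], [0.416, -0.253, 0.062], [0.411, -0.253, 0.073]]
270 [[0.436, -0.306, 0.077], [0.444, -0.302, 0.059], [0.421, -0.251, 0.063], [0.413, -0.254, 0.079]]
[ 0.43078623 -0.27866597  0.00552464] [-3.13749498e+00  1.87417894e-03 -2.74872394e+00] 0.05660958260737713 -0.0188 ['IKError', '__class__', '__delattr__', '__dict__', '__dir__', '__doc__', '__eq__', '__format__', '__ge__', '__getattribute__', '__getstate__', '__gt__', '__hash__', '__init__', '__init_subclass__', '__le__', '__lt__', '__module__', '__ne__', '__new__', '__reduce__', '__reduce_ex__', '__repr__', '__setattr__', '__sizeof__', '__str__', '__subclasshook__', '__weakref__', 'tcp_to_grasp']
```

The wrist cloud puts the finger ends about 35 mm above the reported TCP: z is about 0.041 with the TCP at 0.0055. That explains the miss, since they closed just above the fins. I'm lowering carefully while watching the force.

```bash
python3 -m pendant '[[0.008,0.003,-0.02,0,0.6],[0.008,0.003,-0.04,0,0.6],[0.008,0.003,-0.04,0,0.6]]' 30; python3 - <<'E'
from h import *
im,d,T,p=shot('wrist'); P=cloud(d,T,p)
for v in (234,236,238,240,242,246): print(v,[P[v,u].round(3).tolist() for u in (232,236,328,332)])
s=telemetry.state(); print(s['eef_pos'],s['contact_force'])
E
```

```text
t: 6.38
eef_pos: [0.432, -0.2746, -0.0181]
ee_rot: [3.139, -0.001, -2.749]
contact_force: [-0.2, -0.2, 0.5]
finger_gap: 0.0563
grasp_force: 0.0
234 [[0.438, -0.308, 0.001], [0.438, -0.306, -0.0], [0.413, -0.246, 0.0], [0.412, -0.243, 0.0]]
236 [[0.44, -0.308, 0.001], [0.439, -0.305, 0.001], [0.414, -0.245, -0.0], [0.413, -0.243, 0.001]]
238 [[0.435, -0.307, 0.016], [0.435, -0.304, 0.014], [0.411, -0.249, 0.016], [0.41, -0.247, 0.017]]
240 [[0.435, -0.306, 0.019], [0.436, -0.304, 0.015], [0.412, -0.25, 0.019], [0.41, -0.248, 0.02]]
242 [[0.435, -0.306, 0.023], [0.436, -0.304, 0.019], [0.413, -0.249, 0.018], [0.411, -0.248, 0.023]]
246 [[0.434, -0.305, 0.03], [0.436, -0.303, 0.025], [0.413, -0.25, 0.025], [0.411, -0.249, 0.03]]
[ 0.43237731 -0.27498436 -0.01758737] [ 0.12888374  0.89810062 -0.32191918]
```

```bash
python3 -m pendant '[[0.002,0,-0.006,0,0.6],[0.002,0,-0.006,0,0.3],[0.002,0,-0.006,0,0.3],[0.002,0,-0.006,0,0.3],[0.002,0,-0.006,0,0.3]]' 30
python3 -m pendant '[[0,0,0,0,0.25],[0,0,0,0,0.25]]' 30
```

```text
t: 7.05
eef_pos: [0.4344, -0.2762, -0.0194]
ee_rot: [-3.14, 0.0, -2.749]
contact_force: [1.4, -1.4, -1.0]
finger_gap: 0.0337
grasp_force: 30.0
t: 7.3
eef_pos: [0.4344, -0.2761, -0.0194]
ee_rot: [-3.141, 0.0, -2.749]
contact_force: [0.4, -1.0, -0.3]
finger_gap: 0.0338
grasp_force: 30.0
```

Gripped at a gap of 33.8 mm with 30 N. I'm lifting and turning so the wrist camera faces the press from beyond, then moving to a spot in front of it.

```bash
python3 -m pendant '[[0,0,0.04,0,0.25],[0,0,0.14,0,0.25],[0,0,0.24,-0.03,0.25],[0,0,0.28,-0.06,0.25],[0,0,0.28,-0.09,0.25]]' 30
python3 -m pendant '[[0,0.1,0,-0.136,0.25],[0,0.2,0,-0.136,0.25],[0.02,0.3,0,-0.136,0.25],[0.02,0.3,0,-0.136,0.25],[0.02,0.3,0,-0.136,0.25]]'
python3 -m pendant '[[0.03,0.17,0,-0.136,0.25],[0.03,0.17,0,-0.136,0.25],[0.03,0.17,0,-0.136,0.25],[0.03,0.17,0,-0.136,0.25],[0.03,0.17,0,-0.136,0.25]]'
python3 -m pendant '[[0,0,0,-0.136,0.25],[0,0,0,-0.136,0.25],[0,0,0,-0.136,0.25],[0,0,0,-0.136,0.25],[0,0,0,-0.136,0.25]]'
python3 -m pendant '[[0,0,0,-0.046,0.25],[0,0,0,-0.046,0.25],[0,0,0,-0.046,0.25]]'
python3 - <<'E'
from h import *
im,d,T,p=shot('wrist'); P=cloud(d,T,p); np.savez('pics/w4',im=im,P=P); save('w4.png',im)
s=telemetry.state(); print(s['eef_pos'],s['ee_rot'],s['contact_force'],s['grasp_force'],s['q'])
E
```

```text
t: 7.92
eef_pos: [0.4346, -0.2757, 0.1219]
ee_rot: [-3.141, 0.002, 2.966]
contact_force: [0.3, -0.6, -4.0]
finger_gap: 0.0339
grasp_force: 30.0
t: 8.55
eef_pos: [0.4425, -0.1235, 0.119]
ee_rot: [-3.14, -0.004, 2.115]
contact_force: [-0.3, 1.1, -3.2]
finger_gap: 0.0341
grasp_force: 30.0
t: 9.18
eef_pos: [0.4571, -0.0396, 0.1189]
ee_rot: [-3.137, -0.0, 1.259]
contact_force: [-0.1, 0.3, -3.2]
finger_gap: 0.0335
grasp_force: 30.0
t: 9.8
eef_pos: [0.4571, -0.0398, 0.1189]
ee_rot: [-3.139, 0.003, 0.404]
contact_force: [0.3, -0.1, -3.5]
finger_gap: 0.034
grasp_force: 30.0
t: 10.18
eef_pos: [0.4575, -0.04, 0.1191]
ee_rot: [-3.14, 0.003, 0.121]
contact_force: [0.2, 0.2, -3.4]
finger_gap: 0.0339
grasp_force: 30.0
[ 0.45776229 -0.04009033  0.11935093] [-3.14023389e+00  2.45753187e-03  1.21127271e-01] [ 0.67412369 -0.13142761 -3.23151948] 29.963687360286713 [-2.76313191e-01  1.45756974e-02  1.87169833e+00  3.17020168e-04
  1.25811055e+00  1.17325959e+00]
```

View pics/w4.png

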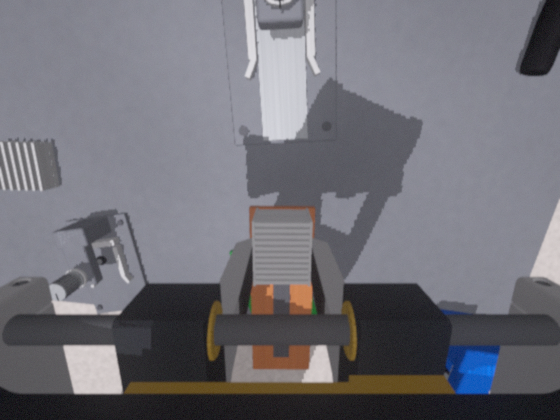

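The view shows the press strip at (283,20–140) with guides flared at (252,70) and (314,70). The held cooler points backwards after my half turn (fins at (282,240), tip hidden below), so it must turn back. This view is still good for measuring the press relative to the grip.

```bash
python3 - <<'E'
from h import *
z=np.load('pics/w4.npz'); im,P=z['im'],z['P']
m=np.zeros(im.shape[:2],bool); m[15:150,235:335]=True
print('samples',P[100,283],im[100,283],P[130,250],P[60,250],P[10,283])
s=m&(P[...,2]>.0115)&(P[...,2]<.0185)&(im.min(-1)>130)
s=cv2.morphologyEx(s.astype(np.uint8),cv2.MORPH_OPEN,np.ones((3,3)))
mid=[];
for v in range(30,146,6):
    u=np.where(s[v])[0]; 
    if len(u)>20:
        a,b=P[v,u[0]],P[v,u[-1]]; mid.append((a+b)/2); print(v,u[0],u[-1],a.round(4),b.round(4),np.linalg.norm(a-b).round(4))
mid=np.array(mid); k=np.polyfit(mid[:,0],mid[:,1],1); print('yaw',np.degrees(np.arctan(k[0])),'y at .5,.6',np.polyval(k,[.5,.6]))
v,u=np.where(s); c=P[v,u]; print('strip end x', np.sort(c[:,0])[:20], np.median(c[:,2]))
# base
b=m&(P[...,2]>.006)&(P[...,2]<.0118); X=P[b]; print('base',len(X),cv2.minAreaRect((X[:,:2]*1000).astype(np.float32)))
f=np.zeros_like(m); f[200:290,240:330]=True
t=f&(P[...,2]>.165)&(P[...,2]<.19)&(im.max(-1).astype(int)-im.min(-1)<25); t[:, :250]=0;t[:,316:]=0
X=P[t]; print('fin',len(X),X.mean(0),cv2.minAreaRect((X[:,:2]*1000).astype(np.float32)))
for vv in (215,225,235,245): 
  print(vv,[ (u,P[vv,u].round(3).tolist()) for u in (247,250,253,256,308,311,314,317)])
E
```

```text
samples [ 0.56397999 -0.02720188  0.0148563 ] [205 205 212] [0.53051491 0.00394831 0.0103813 ] [0.59501711 0.00852568 0.02365279] [ 0.62190439 -0.01987298  0.07636106]
30 256 303 [0.6237 0.0064 0.0143] [ 0.6292 -0.0386  0.0143] 0.0453
36 255 305 [0.6174 0.0064 0.0184] [ 0.6245 -0.0412  0.0137] 0.0484
42 257 305 [0.6135 0.0044 0.0146] [ 0.6197 -0.042   0.0124] 0.0469
48 256 304 [0.6076 0.0046 0.0171] [ 0.6144 -0.0418  0.0124] 0.0471
54 258 304 [0.6034 0.0025 0.0133] [ 0.6087 -0.0425  0.0138] 0.0453
60 258 305 [0.5979 0.0019 0.0141] [ 0.6036 -0.0443  0.0135] 0.0465
66 258 305 [0.5926 0.0014 0.0139] [ 0.5984 -0.0451  0.0129] 0.0468
72 259 305 [ 5.869e-01 -4.000e-04  1.610e-02] [ 0.5926 -0.0457  0.0151] 0.0457
78 259 305 [ 0.582  -0.0006  0.0119] [ 0.5872 -0.0465  0.0148] 0.0463
84 260 305 [ 0.5762 -0.0024  0.0145] [ 0.5819 -0.0474  0.0134] 0.0454
90 260 305 [ 0.5706 -0.0029  0.0144] [ 0.5762 -0.0481  0.0143] 0.0456
96 260 306 [ 0.565  -0.0035  0.0144] [ 0.5708 -0.0501  0.0128] 0.047
102 261 306 [ 0.5595 -0.005   0.0137] [ 0.565  -0.0508  0.0142] 0.0461
108 264 306 [ 0.554  -0.0088  0.01
[... 1268 characters left out ...]
.016, 0.144]), (253, [0.481, -0.02, 0.175]), (256, [0.482, -0.022, 0.177]), (308, [0.485, -0.051, 0.175]), (311, [0.485, -0.052, 0.175]), (314, [0.476, -0.059, 0.145]), (317, [0.431, -0.085, -0.0])]
235 [(247, [0.408, -0.003, 0.0]), (250, [0.463, -0.017, 0.144]), (253, [0.475, -0.021, 0.175]), (256, [0.475, -0.022, 0.174]), (308, [0.479, -0.051, 0.175]), (311, [0.479, -0.053, 0.175]), (314, [0.418, -0.083, -0.0]), (317, [0.419, -0.086, 0.001])]
245 [(247, [0.464, -0.017, 0.165]), (250, [0.465, -0.019, 0.165]), (253, [0.469, -0.021, 0.176]), (256, [0.469, -0.023, 0.173]), (308, [0.472, -0.053, 0.173]), (311, [0.473, -0.054, 0.176]), (314, [0.469, -0.058, 0.165]), (317, [0.47, -0.059, 0.166])]
```

```bash
cat > meas.py <<'E'
from h import *
def ray(u,v,T,p,z):
    u=np.asarray(u,float);v=np.asarray(v,float)
    D=np.stack([(u-p['cx'])/p['fx'],(v-p['cy'])/p['fy'],np.ones_like(u)],-1)@T[:3,:3].T
    return T[:3,3]+D*((z-T[2,3])/D[...,2])[...,None]
E
python3 - <<'E'
from meas import *
z=np.load('pics/w4.npz'); im,P=z['im'],z['P']; T,p=T_wc('wrist')
g=cv2.GaussianBlur(cv2.cvtColor(im,cv2.COLOR_RGB2GRAY).astype(np.float32),(0,0),1)
gx=cv2.Sobel(g,cv2.CV_32F,1,0)
def edge(v,lo,hi,sg):
    r=sg*gx[v,lo:hi]; i=int(r.argmax()); 
    if 0<i<len(r)-1 and r[i]>20:
        a,b,c=r[i-1:i+2]; return lo+i+.5*(a-c)/(a-2*b+c)
def fit(rows,lo,hi,sg,zz,n):
    uv=[(edge(v,lo,hi,sg),v) for v in rows]; uv=np.array([x for x in uv if x[0] is not None],float)
    X=ray(uv[:,0],uv[:,1],T,p,zz); k=np.polyfit(X[:,0],X[:,1],1)
    for _ in range(3):
        r=X[:,1]-np.polyval(k,X[:,0]); w=abs(r)<max(.0008,1.5*np.median(abs(r))); k=np.polyfit(X[w,0],X[w,1],1)
    print(n,len(X),w.sum(),'yaw %.2f y(.55)=%.4f rms %.4f'%(np.degrees(np.arctan(k[0])),np.polyval(k,.55),r[w].std()))
fit(range(78,136),252,272,1,.0142,'stripL'); fit(range(78,112),296,314,-1,.0142,'stripR')
fit(range(10,55),238,252,1,.024,'guideL outer'); fit(range(10,55),310,325,-1,.024,'guideR outer')
fit(range(215,260),250,262,1,.176,'finL'); fit(range(215,270),304,316,-1,.176,'finR')
# front edge of strip
gy=cv2.Sobel(g,cv2.CV_32F,0,1); e=[(u,130+int((-gy[130:148,u]).argmax())) for u in range(270,295,3)]
e=np.array(e); print(e.tolist()); X=ray(e[:,0],e[:,1],T,p,.0142); print(X[:,:2].round(4).tolist())
print(telemetry.state()['eef_pos'])
for n in ['press','press_stop','thimble_grip','press_anvil']: print(n,[(np.round(r['position'],4).tolist(),round(r['confidence'],2)) for r in finder.search_frame(n,'wrist')][:2])
E
```

```text
stripL 58 58 yaw 9.90 y(.55)=-0.0061 rms 0.0002
stripR 34 34 yaw 11.30 y(.55)=-0.0543 rms 0.0003
guideL outer 45 45 yaw 10.05 y(.55)=0.0023 rms 0.0001
guideR outer 45 45 yaw 10.14 y(.55)=-0.0624 rms 0.0001
finL 45 45 yaw 5.56 y(.55)=-0.0129 rms 0.0002
finR 55 52 yaw 6.43 y(.55)=-0.0458 rms 0.0002
[[270, 140], [273, 141], [276, 140], [279, 139], [282, 139], [285, 139], [288, 139], [291, 139], [294, 139]]
[[0.5233, -0.0185], [0.5227, -0.0218], [0.5241, -0.0248], [0.5255, -0.0278], [0.5259, -0.031], [0.5263, -0.0341], [0.5267, -0.0373], [0.527, -0.0404], [0.5274, -0.0436]]
[ 0.45776229 -0.04009033  0.11935093]
press [([0.6028, -0.0184, 0.008], 0.93), ([0.3216, -0.093, 0.0053], 0.68)]
press_stop [([0.5995, -0.0232, 0.0122], 0.79), ([0.3257, -0.2659, 0.0778], 0.75)]
thimble_grip [([0.3662, 0.1591, 0.086], 0.75), ([0.5987, -0.0141, 0.0055], 0.5)]
press_anvil [([0.3697, 0.1593, 0.0147], 0.82), ([0.6033, -0.0164, 0.0097], 0.78)]
```

```bash
python3 -m pendant '[[0.01,-0.0126,0,0.136,0.25],[0.01,-0.0126,0,0.136,0.25],[0.01,-0.0126,0,0.136,0.25],[0.01,-0.0126,0,0.136,0.25],[0.01,-0.0126,0,0.136,0.25]]'
python3 -m pendant '[[0,0,0,0.136,0.25],[0,0,0,0.136,0.25],[0,0,0,0.136,0.25],[0,0,0,0.136,0.25],[0,0,0,0.136,0.25]]'
python3 -m pendant '[[0,0,0,0.136,0.25],[0,0,0,0.136,0.25],[0,0,0,0.136,0.25],[0,0,0,0.136,0.25],[0,0,0,0.136,0.25]]'
python3 -m pendant '[[0,0,0,0.1033,0.25],[0,0,0,0.1033,0.25],[0,0,0,0.1033,0.25],[0,0,0,0.1033,0.25],[0,0,0,0.1033,0.25]]'
python3 -m pendant '[[0,0,-0.08,0,0.25],[0,0,-0.16,0,0.25],[0,0,-0.234,0,0.25],[0,0,-0.234,0,0.25]]'
```

```text
t: 11.05
eef_pos: [0.4639, -0.0469, 0.1203]
ee_rot: [-3.141, 0.0, 0.978]
contact_force: [0.2, -0.1, -3.7]
finger_gap: 0.034
grasp_force: 30.0
t: 11.68
eef_pos: [0.464, -0.0469, 0.1203]
ee_rot: [-3.141, -0.0, 1.833]
contact_force: [0.0, 0.7, -4.0]
finger_gap: 0.0337
grasp_force: 30.0
t: 12.3
eef_pos: [0.4639, -0.0469, 0.1202]
ee_rot: [-3.142, -0.0, 2.687]
contact_force: [-0.5, 0.3, -3.7]
finger_gap: 0.034
grasp_force: 30.0
t: 12.92
eef_pos: [0.464, -0.0469, 0.1203]
ee_rot: [3.141, -0.0, -2.952]
contact_force: [0.8, 0.6, -4.4]
finger_gap: 0.034
grasp_force: 30.0
t: 13.42
eef_pos: [0.4604, -0.0459, 0.0006]
ee_rot: [3.138, -0.007, -2.952]
contact_force: [-0.2, 0.4, -3.1]
finger_gap: 0.0339
grasp_force: 30.0
```

```bash
python3 -m pendant '[[0,0,0,0,0.25],[0,0,-0.004,0,0.25],[0,0,-0.006,0,0.25]]'
python3 - <<'E'
from meas import *
im,d,T,p=shot('top'); P=cloud(d,T,p)
im,d,T,p=shot('wrist'); save('w5.png',im)
g=shot('scene'); save('s5.png',cv2.resize(g[0][210:300,230:360],None,fx=6,fy=6,interpolation=cv2.INTER_CUBIC))
s=telemetry.state(); print(s['eef_pos'],s['ee_rot'],s['contact_force'])
E
```

```text
t: 13.8
eef_pos: [0.4654, -0.0473, 0.0016]
ee_rot: [-3.14, 0.003, -2.951]
contact_force: [-0.3, 0.4, -3.1]
finger_gap: 0.0336
grasp_force: 30.0
[ 0.46447437 -0.04706289  0.00085092] [-3.14110372e+00  9.41280935e-04 -2.95140536e+00] [ 0.06361289 -0.89456462 -3.58398057]
```

View pics/s5.png

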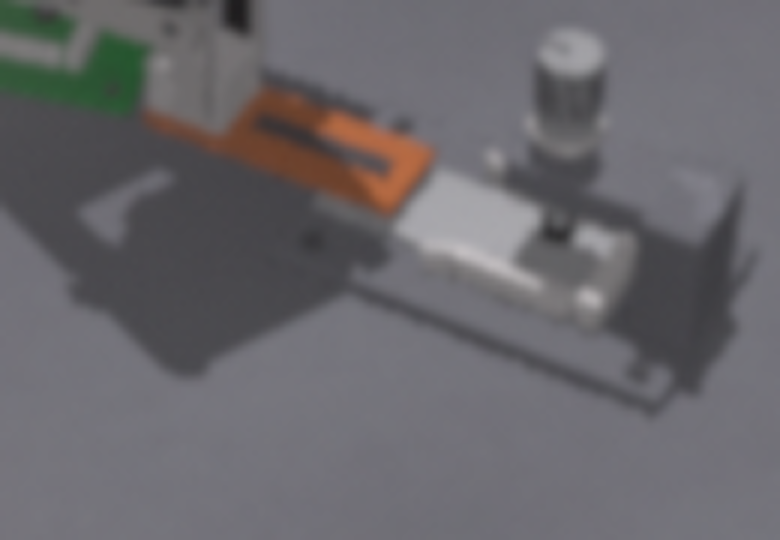

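The scene crop shows the plate in line with the strip (tip at (415,180)), guides ahead and the foot at (558,225). I'm lowering to feel the strip.

```bash
python3 -m pendant '[[0,0,-0.004,0,0.25],[0,0,-0.008,0,0.25],[0,0,-0.008,0,0.25]]'
python3 -m pendant '[[0,0,-0.002,0,0.25],[0,0,-0.002,0,0.25]]'
```

```text
t: 14.32
eef_pos: [0.4637, -0.0469, -0.004]
ee_rot: [3.141, -0.001, -2.951]
contact_force: [0.5, -0.5, -2.7]
finger_gap: 0.0341
grasp_force: 30.0
t: 14.58
eef_pos: [0.464, -0.0469, -0.0048]
ee_rot: [3.142, -0.0, -2.951]
contact_force: [-0.2, 0.2, -1.5]
finger_gap: 0.0337
grasp_force: 30.0
```

```bash
python3 -m pendant '[[0,0,-0.002,0,0.25],[0,0,-0.002,0,0.25]]'
```

```text
t: 14.82
eef_pos: [0.4642, -0.047, -0.0055]
ee_rot: [-3.141, 0.0, -2.951]
contact_force: [-1.2, -0.3, -1.8]
finger_gap: 0.0339
grasp_force: 30.0
```

```bash
python3 -m pendant '[[0.018,0.0045,0.001,0,0.25],[0.036,0.008,0.001,0,0.25],[0.054,0.0115,0.001,0,0.25],[0.071,0.015,0.001,0,0.25],[0.0883,0.0184,0.001,0,0.25]]'
python3 -m pendant '[[0,0,0,0,0.25]]'
```

```text
t: 15.45
eef_pos: [0.5088, -0.0376, -0.0054]
ee_rot: [3.142, -0.0, -2.951]
contact_force: [-0.4, -0.0, -3.1]
finger_gap: 0.0337
grasp_force: 30.0
t: 15.58
eef_pos: [0.5091, -0.0377, -0.0051]
ee_rot: [-3.141, 0.001, -2.951]
contact_force: [0.3, -0.7, -3.5]
finger_gap: 0.0337
grasp_force: 30.0
```

```bash
python3 -m pendant '[[0.018,0.0035,0,0,0.25],[0.036,0.007,0,0,0.25],[0.054,0.0105,0,0,0.25],[0.072,0.014,0,0,0.25],[0.086,0.0167,0,0,0.25]]'
python3 -m pendant '[[0.002,0.0004,0,0,0.25],[0.004,0.0008,0,0,0.25],[0.006,0.0012,0,0,0.25]]'
```

```text
t: 16.2
eef_pos: [0.5517, -0.0296, -0.0053]
ee_rot: [-3.141, -0.0, -2.951]
contact_force: [-1.1, -2.3, -2.8]
finger_gap: 0.0337
grasp_force: 30.0
t: 16.58
eef_pos: [0.5536, -0.0291, -0.0053]
ee_rot: [-3.141, -0.001, -2.952]
contact_force: [-0.8, -3.3, -2.0]
finger_gap: 0.0339
grasp_force: 30.0
```

```bash
python3 -m pendant '[[0.002,-0.001,0,0,0.25],[0.004,-0.001,0,0,0.25],[0.006,-0.0006,0,0,0.25]]'
python3 -m pendant '[[0.002,0.0004,0,0,0.25],[0.004,0.0008,0,0,0.25]]'
```

```text
t: 16.95
eef_pos: [0.5574, -0.0288, -0.0052]
ee_rot: [3.141, 0.0, -2.951]
contact_force: [-0.1, -1.2, -3.4]
finger_gap: 0.034
grasp_force: 30.0
t: 17.2
eef_pos: [0.5584, -0.0285, -0.0053]
ee_rot: [3.141, -0.002, -2.951]
contact_force: [-4.6, -1.7, -0.2]
finger_gap: 0.0337
grasp_force: 30.0
```

```bash
python3 -m pendant '[[0.002,0.0003,0,0,0.25],[0.002,0.0003,0,0,0.25]]'
python3 -m pendant '[[0.002,0.0003,0,0,0.25],[0.002,0.0003,0,0,0.25]]'
```

```text
t: 17.45
eef_pos: [0.5583, -0.0285, -0.0054]
ee_rot: [3.141, -0.004, -2.951]
contact_force: [-5.1, -1.9, 0.8]
finger_gap: 0.034
grasp_force: 30.0
t: 17.7
eef_pos: [0.5583, -0.0285, -0.0054]
ee_rot: [3.141, -0.006, -2.951]
contact_force: [-8.3, -1.2, 3.9]
finger_gap: 0.0338
grasp_force: 30.0
```

Contact at the stop: 8 N and no further advance, at the expected distance. I'm releasing, rising, and checking that it's seated.

```bash
python3 -m pendant '[[0,0,0,0,0.6],[0,0,0,0,0.6],[0,0,0,0,0.6],[0,0,0,0,0.6]]'
python3 -m pendant '[[0,0,0.08,0,0.7],[0,0,0.18,0,0.8],[0,0,0.28,0,0.8],[0,0,0.36,0,1],[0,0,0.4,0,1]]'
python3 -m pendant '[[0,0,0,0,1]]'
python3 - <<'E'
from meas import *
im,d,T,p=shot('wrist'); P=cloud(d,T,p); save('w6.png',im); np.savez('pics/w6',im=im,P=P,T=T)
g=shot('scene'); 
for n in ['thimble_grip']:
  print([(np.round(r['position'],4).tolist(),round(r['confidence'],2)) for r in finder.search_frame(n,'scene')][:4])
save('s6.png',cv2.resize(g[0][200:290,240:370],None,fx=6,fy=6,interpolation=cv2.INTER_CUBIC))
s=telemetry.state(); print(s['eef_pos'],s['ee_rot'],s['q'])
E
```

```text
t: 18.2
eef_pos: [0.5617, -0.0284, -0.005]
ee_rot: [-3.141, 0.001, -2.951]
contact_force: [-0.3, -0.4, 0.2]
finger_gap: 0.0566
grasp_force: 0.0
t: 18.82
eef_pos: [0.5629, -0.0286, 0.1982]
ee_rot: [-3.14, 0.005, -2.951]
contact_force: [-0.3, -0.6, -0.0]
finger_gap: 0.0916
grasp_force: 0.0
t: 18.95
eef_pos: [0.5629, -0.0287, 0.1971]
ee_rot: [-3.14, 0.005, -2.951]
contact_force: [0.4, -0.1, 0.0]
finger_gap: 0.0936
grasp_force: 0.0
[([0.2175, 0.3077, 0.1265], 0.64), ([0.2778, -0.27, 0.1225], 0.62), ([0.5524, -0.499, 0.0396], 0.61), ([0.6418, -0.0259, 0.1254], 0.57)]
[ 0.5601776  -0.02818809  0.19312411] [ 3.14051608e+00 -2.52506924e-03 -2.95138697e+00] [-2.04589562e-01  1.63944538e-01  1.55048002e+00  2.27925139e-05
  1.42991299e+00 -1.96559344e+00]
```

View pics/w6.png

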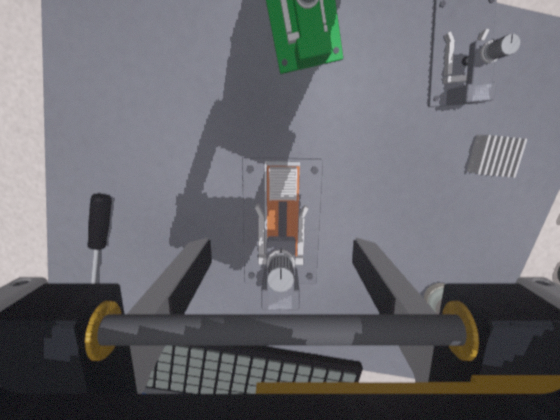

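The cooler is inside the guides (fins at (283,182), copper running under the arm). The thimble top is at (281,270) and about 5 mm of strip shows behind the plate. I'll check those numbers.

```bash
python3 - <<'E'
from meas import *
z=np.load('pics/w6.npz'); im,P,T=z['im'],z['P'],z['T']; _,p=T_wc('wrist')
m=np.zeros(im.shape[:2],bool); m[245:300,262:300]=True
t=m&(P[...,2]>.127)&(P[...,2]<.145); X=P[t]; print('thimble',t.sum(),X.mean(0).round(4),cv2.minEnclosingCircle((X[:,:2]*1000).astype(np.float32)))
g=cv2.cvtColor(im,cv2.COLOR_RGB2HSV)[...,1].astype(float)
for u in (270,272,295,297): print(u,g[155:180,u].astype(int).tolist())
for u in (275,283,291): print(u,im[154:172,u].tolist())
cu=ray([272,283,295],[166,166,166],T,p,.0205); se=ray([272,283,295],[161,161,161],T,p,.0145); print(cu.round(4),se.round(4))
E
```

```text
thimble 560 [ 0.6329 -0.0153  0.1335] ((634.67333984375, -14.573493003845215), 14.804243087768555)
270 [22, 19, 23, 20, 24, 16, 12, 16, 14, 8, 22, 38, 24, 16, 7, 5, 9, 9, 7, 8, 9, 9, 8, 9, 13]
272 [22, 19, 20, 25, 19, 20, 14, 12, 10, 11, 33, 46, 17, 11, 8, 7, 6, 4, 7, 4, 9, 7, 11, 6, 8]
295 [18, 18, 21, 20, 21, 18, 16, 11, 10, 8, 10, 31, 29, 15, 4, 6, 5, 5, 5, 5, 4, 4, 5, 5, 6]
297 [16, 20, 19, 20, 19, 20, 15, 10, 9, 8, 20, 86, 121, 104, 84, 74, 74, 74, 75, 71, 72, 73, 75, 83, 91]
275 [[84, 88, 95], [87, 86, 95], [87, 84, 94], [82, 81, 90], [85, 83, 89], [86, 84, 93], [92, 91, 98], [103, 104, 112], [115, 115, 123], [120, 119, 126], [123, 118, 123], [117, 104, 104], [117, 99, 97], [115, 107, 107], [116, 113, 117], [129, 128, 130], [138, 136, 140], [136, 132, 135]]
283 [[86, 88, 95], [89, 90, 97], [86, 86, 94], [85, 85, 90], [87, 84, 94], [86, 87, 93], [94, 93, 101], [102, 102, 107], [114, 116, 121], [122, 123, 129], [120, 118, 123], [119, 106, 107], [115, 99, 95], [115, 107, 108], [117, 115, 119], [130, 128, 133], [137, 136, 138], [136, 134, 137]]
291 [[132, 132, 143], [134, 134, 145], [132, 132, 144], [125, 125, 134], [118, 119, 128], [128, 127, 138], [133, 133, 142], [135, 137, 144], [171, 172, 179], [187, 188, 196], [188, 187, 193], [166, 159, 163], [144, 126, 121], [137, 126, 123], [143, 138, 141], [173, 171, 174], [191, 188, 193], [182, 180, 184]]
[[ 0.5339 -0.0461  0.0205]
 [ 0.5311 -0.0317  0.0205]
 [ 0.528  -0.0161  0.0205]] [[ 0.528  -0.0473  0.0145]
 [ 0.5252 -0.0328  0.0145]
 [ 0.5221 -0.017   0.0145]]
```

The plate is home: 105 mm from axis to rear edge, and about 5 mm of strip showing. The thimble axis is near (0.635, -0.0145). I'm moving over it with the wrist wound back for a long clockwise turn.

```bash
python3 -m pendant '[[0.148,0.028,0.01,0.132,1],[0.148,0.028,0.01,0.132,1],[0.148,0.028,0.01,0.132,1],[0.148,0.028,0.01,0.132,1],[0.148,0.028,0.01,0.132,1]]'
python3 -m pendant '[[0,0,0,0,1],[0,0,0,0,1],[0,0,0,0,1]]'
python3 - <<'E'
from meas import *
im,d,T,p=shot('wrist'); P=cloud(d,T,p); save('w7.png',im); np.savez('pics/w7',im=im,P=P,T=T)
ok=(np.hypot(P[...,0]-.635,P[...,1]+.0145)<.03)&(P[...,2]>.128)&(P[...,2]<.14)
X=P[ok]; print(len(X),X.mean(0).round(4),cv2.minEnclosingCircle((X[:,:2]*1000).astype(np.float32)), [a[ok].mean() for a in np.mgrid[:420,:560]])
s=telemetry.state(); print(s['eef_pos'],s['ee_rot'],s['q'],s['torque'])
E
```

```text
t: 19.73
eef_pos: [0.6341, -0.0142, 0.1972]
ee_rot: [3.138, -0.002, -2.119]
contact_force: [-0.3, 0.6, -0.4]
finger_gap: 0.0939
grasp_force: 0.0
t: 20.1
eef_pos: [0.635, -0.0144, 0.1994]
ee_rot: [3.141, -0.0, -2.123]
contact_force: [-0.0, 0.6, 0.1]
finger_gap: 0.0941
grasp_force: 0.0
623 [ 0.6344 -0.0161  0.1338] ((634.6681518554688, -15.320673942565918), 14.462569236755371) [np.float64(209.25200642054574), np.float64(280.14446227929375)]
[ 0.63506273 -0.01439066  0.199532  ] [ 3.14117373e+00 -1.29236706e-04 -2.12249285e+00] [-1.58800449e-01  3.15798300e-01  1.35156748e+00  4.11911999e-05
  1.47466335e+00 -2.74870052e+00] [ 0.05593699 -0.00066284 -0.00277149]
```

```bash
python3 -m pendant '[[-0.001,-0.002,-0.1,0,1],[-0.001,-0.002,-0.2,0,0.8],[-0.001,-0.002,-0.257,0,0.6],[-0.001,-0.002,-0.257,0,0.5],[-0.001,-0.002,-0.257,0,0.5]]' 15
python3 -m pendant '[[0,0,0,0,0.45],[0,0,0,0,0.4],[0,0,0,0,0.4]]' 15
python3 - <<'E'
from meas import *
im,d,T,p=shot('wrist'); P=cloud(d,T,p); save('w8.png',im)
for v in (236,238,240,242,246): print(v,[P[v,u].round(3).tolist() for u in (236,244,248,318,322,330)])
s=telemetry.state(); print(s['eef_pos'],s['finger_gap'],s['contact_force'],s['torque'])
E
```

```text
t: 20.78
eef_pos: [0.6361, -0.0156, 0.073]
ee_rot: [-3.139, 0.001, -2.122]
contact_force: [-0.6, 0.2, 0.9]
finger_gap: 0.0574
grasp_force: 0.0
t: 21.15
eef_pos: [0.6352, -0.0155, 0.0722]
ee_rot: [-3.14, 0.001, -2.122]
contact_force: [0.2, -0.6, -0.1]
finger_gap: 0.0377
grasp_force: 0.0
236 [[0.682, -0.021, 0.024], [0.659, -0.029, 0.076], [0.656, -0.028, 0.078], [0.616, 0.025, 0.01], [0.613, 0.027, 0.01], [0.606, 0.032, 0.01]]
238 [[0.681, -0.02, 0.029], [0.66, -0.028, 0.078], [0.648, -0.034, 0.107], [0.618, 0.027, 0.01], [0.614, 0.029, 0.011], [0.607, 0.033, 0.011]]
240 [[0.669, -0.028, 0.067], [0.65, -0.035, 0.11], [0.648, -0.034, 0.11], [0.61, -0.011, 0.11], [0.608, -0.009, 0.111], [0.609, 0.04, -0.0]]
242 [[0.654, -0.037, 0.113], [0.65, -0.035, 0.112], [0.647, -0.034, 0.114], [0.61, -0.011, 0.113], [0.608, -0.009, 0.113], [0.604, -0.007, 0.114]]
246 [[0.653, -0.037, 0.12], [0.649, -0.034, 0.119], [0.647, -0.033, 0.119], [0.611, -0.012, 0.121], [0.609, -0.01, 0.12], [0.605, -0.007, 0.12]]
[ 0.63504267 -0.01543932  0.07191381] 0.03742253425048145 [-0.95270023 -1.69049502  0.05271036] [0.10781094 0.03806598 0.00197095]
```

View pics/w8.png

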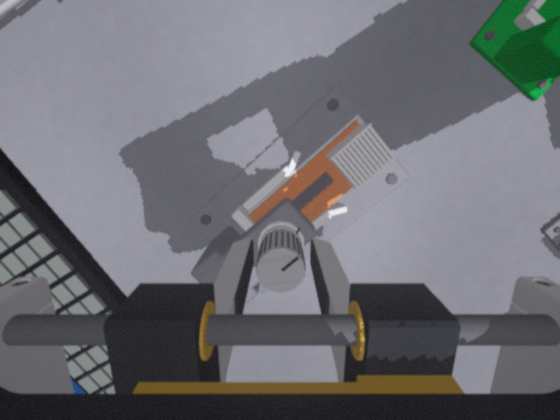

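The fingers straddle the thimble (centre about (280,262)) with their tips near z = 0.106, well above the collar. I'm closing now; this was my tenth picture, so from here I work on numbers.

```bash
python3 -m pendant '[[0,0,0,0,0.25],[0,0,0,0,0.25],[0,0,0,0,0.25]]' 20
python3 - <<'E'
from meas import *
im,d,T,p=shot('wrist')
for _ in range(4):
  s=telemetry.state(); print(s['contact_force'].round(2),s['torque'].round(3),s['finger_gap'].round(4)); shot('wrist')
E
```

```text
t: 21.58
eef_pos: [0.6354, -0.0158, 0.0715]
ee_rot: [-3.14, 0.0, -2.122]
contact_force: [1.5, -1.0, -0.7]
finger_gap: 0.0276
grasp_force: 20.0Traceback (most recent call last):
  File "<stdin>", line 4, in <module>
AttributeError: 'float' object has no attribute 'round'
```

```bash
cat > st.py <<'E'
from station import telemetry
s=telemetry.state(); import numpy as np
print('yaw %.1f z %.4f Tz %.3f e6 %.4f F %s gap %.4f q6 %.2f'%(np.degrees(s['ee_rot'][2])%360,s['eef_pos'][2],s['torque'][2],s['joint_efforts'][5],np.round(s['contact_force'],1),s['finger_gap'],s['q'][5]))
E
python3 st.py
python3 -m pendant '[[0,0,-0.001,-0.0278,0.25],[0,0,-0.002,-0.0556,0.25]]' 20 >/dev/null; python3 st.py
python3 -m pendant '[[0,0,-0.001,-0.0278,0.25],[0,0,-0.002,-0.0556,0.25]]' 20 >/dev/null; python3 st.py
```

```text
yaw 238.4 z 0.0715 Tz 0.076 e6 0.0002 F [ 2.  -1.4 -1.1] gap 0.0277 q6 -2.75
yaw 218.1 z 0.0707 Tz 0.076 e6 -1.0756 F [ 1.6 -2.2  0.4] gap 0.0273 q6 -2.40
yaw 198.1 z 0.0697 Tz 0.082 e6 -1.0721 F [ 2.7 -2.1 -0.1] gap 0.0274 q6 -2.05
```

```bash
for i in 1; do python3 -m pendant '[[0,0,-0.001,-0.0278,0.25]]' >/dev/null; python3 st.py
python3 -m pendant '[[0,0,-0.001,-0.0278,0.25]]' >/dev/null; python3 st.py
python3 -m pendant '[[0,0,-0.001,-0.0278,0.25]]' >/dev/null; python3 st.py; done
```

```text
yaw 188.1 z 0.0691 Tz 0.049 e6 -1.0717 F [ 2.5 -2.2 -0.3] gap 0.0275 q6 -1.87
yaw 178.1 z 0.0686 Tz 0.060 e6 -1.0714 F [ 2.2 -1.2 -1.5] gap 0.0275 q6 -1.70
yaw 168.0 z 0.0681 Tz 0.070 e6 -1.0712 F [ 2.1 -1.6  0.9] gap 0.0274 q6 -1.52
```

```bash
python3 -m pendant '[[0,0,-0.001,-0.0278,0.25]]' >/dev/null; python3 st.py
python3 -m pendant '[[0,0,-0.001,-0.0278,0.25]]' >/dev/null; python3 st.py
```

```text
yaw 158.0 z 0.0676 Tz 0.043 e6 -1.0707 F [ 1.5 -1.7  0. ] gap 0.0279 q6 -1.35
yaw 148.0 z 0.0670 Tz 0.060 e6 -1.0708 F [ 2.7 -2.3 -0.9] gap 0.0277 q6 -1.17
```

```bash
python3 -m pendant '[[0,0,-0.001,-0.0278,0.25]]' >/dev/null; python3 st.py
python3 -m pendant '[[0,0,-0.001,-0.0278,0.25]]' >/dev/null; python3 st.py
```

```text
yaw 138.0 z 0.0665 Tz 0.018 e6 -1.0703 F [ 2.3 -0.8 -0.7] gap 0.0278 q6 -1.00
yaw 128.0 z 0.0660 Tz 0.020 e6 -1.0699 F [ 2.7 -1.8 -2. ] gap 0.0278 q6 -0.82
```

```bash
cat > top.py <<'E'
from meas import *
im,d,T,p=shot('wrist'); P=cloud(d,T,p)
ok=(np.hypot(P[...,0]-.635,P[...,1]+.0155)<.012)&(P[...,2]>.115)&(P[...,2]<.142); print('thimble top',ok.sum(),np.median(P[ok][:,2]).round(4))
E
python3 top.py
python3 -m pendant '[[0,0,-0.001,-0.0278,0.25]]' >/dev/null; python3 st.py
python3 -m pendant '[[0,0,-0.001,-0.0278,0.25]]' >/dev/null; python3 st.py
```

```text
thimble top 1282 0.1285
yaw 118.2 z 0.0655 Tz 0.074 e6 -1.2713 F [ 1.2 -1.7 -2.2] gap 0.0275 q6 -0.65
yaw 108.1 z 0.0650 Tz -0.024 e6 -1.0724 F [ 2.8 -2.6 -0.8] gap 0.0277 q6 -0.48
```

```bash
python3 -m pendant '[[0,0,-0.001,-0.0278,0.25]]' >/dev/null; python3 st.py; python3 top.py
python3 -m pendant '[[0,0,-0.001,-0.0278,0.25]]' >/dev/null; python3 st.py;python3 top.py
```

```text
yaw 98.1 z 0.0644 Tz 0.007 e6 -1.0696 F [ 2.1 -2.1 -1.6] gap 0.0276 q6 -0.30
thimble top 1280 0.1269
yaw 88.3 z 0.0639 Tz 0.059 e6 -1.2725 F [ 2.2 -2.7 -1.2] gap 0.0272 q6 -0.13
thimble top 1275 0.1264
```

```bash
python3 -m pendant '[[0,0,-0.001,-0.0278,0.25]]' >/dev/null; python3 st.py; python3 -m pendant '[[0,0,-0.0005,-0.0139,0.25]]' >/dev/null; python3 st.py;python3 top.py
```

```text
yaw 78.4 z 0.0634 Tz 0.069 e6 -1.2744 F [ 3.1 -2.8 -1.3] gap 0.0277 q6 0.04
yaw 73.5 z 0.0632 Tz 0.070 e6 -0.3682 F [ 2.5 -2.7 -1. ] gap 0.0278 q6 0.13
thimble top 1285 0.1256
```

```bash
for k in 1; do python3 -m pendant '[[0,0,-0.001,-0.0278,0.25]]' >/dev/null; python3 st.py; python3 top.py
python3 -m pendant '[[0,0,-0.0005,-0.0139,0.25]]' >/dev/null; python3 st.py;python3 top.py; python3 st.py; done
```

```text
yaw 63.4 z 0.0630 Tz 0.099 e6 -1.2441 F [ 1.9 -2.7  0.7] gap 0.0278 q6 0.30
thimble top 1291 0.1255
yaw 58.6 z 0.0629 Tz 0.125 e6 -0.5002 F [ 1.6 -3.7  2.6] gap 0.0278 q6 0.39
thimble top 1301 0.1255
yaw 58.4 z 0.0630 Tz 0.184 e6 0.3432 F [ 2.4 -3.6  1.4] gap 0.0275 q6 0.39
```

```bash
cat > tz.py <<'E'
from meas import *
L=[];Z=[]
for _ in range(8):
    s=telemetry.state(); L.append([*s['torque'],*s['contact_force']]); im,d,T,p=shot('wrist'); P=cloud(d,T,p)
    ok=(np.hypot(P[...,0]-.635,P[...,1]+.0155)<.012)&(P[...,2]>.115)&(P[...,2]<.142); Z.append(np.median(P[ok][:,2]))
print('mean Tz %.3f'%np.mean(L,0)[2],'sd %.3f'%np.std(L,0)[2],'F',np.mean(L,0)[3:].round(1),'top %.5f sd %.5f'%(np.mean(Z),np.std(Z)))
E
python3 tz.py
python3 -m pendant '[[0,0,0.001,-0.0139,0.25]]' >/dev/null; python3 st.py; python3 tz.py
```

```text
mean Tz 0.150 sd 0.025 F [ 2.4 -3.6  1.6] top 0.12549 sd 0.00002
yaw 53.2 z 0.0630 Tz 0.134 e6 -0.5545 F [ 3.4 -3.8 -1. ] gap 0.0278 q6 0.48
mean Tz 0.132 sd 0.046 F [ 3.2 -4.2  0.6] top 0.12551 sd 0.00003
```

```bash
cat > line.py <<'E'
from meas import *
import sys
def ang(im):
    g=cv2.cvtColor(im,cv2.COLOR_RGB2GRAY).astype(np.float32)[235:300,255:308]
    m=(g<70); m[:, :]&=True
    k,l,s,c=cv2.connectedComponentsWithStats(m.astype(np.uint8))
    for i in range(1,k):
        if 15<s[i,4]<250:
            v,u=np.where(l==i); e,V=np.linalg.eigh(np.cov(u,v)); print('  area',s[i,4],'c',(c[i]+[255,235]).round(1),'ang %.1f'%(np.degrees(np.arctan2(V[1,1],V[0,1]))%180),'elong %.1f'%np.sqrt(e[1]/max(e[0],.01)))
print('start'); ang(cv2.imread('pics/w8.png')[...,::-1].copy())
im,d,T,p=shot('wrist'); save('w9.png',im); print('now'); ang(im)
E
python3 line.py
python3 - <<'E'
from meas import *
shot('scene')
for n in ['collar_mark','hub_mark']:
  for c in ('scene','wrist'): print(n,c,[(np.round(r['position'],4).tolist(),round(r['confidence'],2)) for r in finder.search_frame(n,c) if abs(r['position'][0]-.635)<.05])
E
```

```text
start
  area 29 c [289.8 263.5] ang 141.4 elong 12.0
now
  area 18 c [271.3 241.4] ang 96.0 elong 10.5
  area 18 c [294.7 242.6] ang 83.5 elong 10.9
  area 19 c [266.2 245.8] ang 97.3 elong 9.8
  area 147 c [304.3 256.7] ang 81.7 elong 6.1
  area 218 c [257.5 264. ] ang 95.6 elong 9.0
  area 41 c [291.5 264.6] ang 140.2 elong 9.7
collar_mark scene [([0.6358, -0.0269, 0.0932], 0.66)]
collar_mark wrist [([0.6424, -0.0164, 0.1274], 0.65), ([0.641, -0.0105, 0.1272], 0.6)]
hub_mark scene [([0.6357, -0.0307, 0.1098], 0.5)]
hub_mark wrist [([0.6407, -0.0105, 0.1259], 0.78), ([0.6513, 0.0009, 0.0717], 0.51)]
```

Torque is flat at about 0.15 N·m and the foot and collar have stopped sinking. The thimble hasn't slipped in the fingers (its index line is unchanged), so the clutch is slipping, by roughly 5–15°. I'm letting go now.

```bash
python3 -m pendant '[[0,0,0,0,0.6],[0,0,0,0,0.7],[0,0,0,0,0.8],[0,0,0,0,0.9],[0,0,0,0,1]]'
python3 line.py
python3 -m pendant '[[0,0,0.08,0,1],[0,0,0.18,0,1],[0,0,0.26,0,1],[0,0,0.26,0,1]]'
python3 - <<'E'
from meas import *
im,d,T,p=shot('wrist'); P=cloud(d,T,p)
ok=(np.hypot(P[...,0]-.635,P[...,1]+.0155)<.012)&(P[...,2]>.11)&(P[...,2]<.142); print('thimble top',ok.sum(),np.median(P[ok][:,2]).round(4))
f=(P[...,2]>.045)&(P[...,2]<.06)&(np.hypot(P[...,0]-.55,P[...,1]+.03)<.05); X=P[f]; print('fin',f.sum(),X.mean(0).round(4),cv2.minAreaRect((X[:,:2]*1000).astype(np.float32)))
print(telemetry.state()['t'])
E
```

```text
t: 26.15
eef_pos: [0.6345, -0.0152, 0.0627]
ee_rot: [-3.141, 0.0, 0.93]
contact_force: [-0.1, 0.0, -0.9]
finger_gap: 0.0746
grasp_force: 0.0
start
  area 29 c [289.8 263.5] ang 141.4 elong 12.0
now
  area 18 c [275.6 241.5] ang 94.6 elong 8.4
  area 20 c [293.6 242. ] ang 83.6 elong 8.9
  area 21 c [270.1 244. ] ang 97.2 elong 9.4
  area 26 c [298.7 245.5] ang 82.0 elong 8.3
  area 49 c [264.1 250.8] ang 108.2 elong 5.9
  area 24 c [303.9 251.6] ang 75.8 elong 5.6
  area 41 c [292.1 263.7] ang 132.7 elong 8.6
t: 26.7
eef_pos: [0.6379, -0.0159, 0.198]
ee_rot: [3.133, -0.005, 0.93]
contact_force: [0.1, 0.2, -0.2]
finger_gap: 0.0939
grasp_force: 0.0
thimble top 422 0.1254
fin 756 [ 0.5514 -0.0281  0.0498] ((550.8860473632812, -28.401268005371094), (39.86622619628906, 34.22207260131836), 10.69099235534668)
26.75
```

After release the thimble sprang back about 7.5° (0.13 rad, so about the clutch torque), the foot stayed down, and the cooler is still home. Handing in.

```bash
python3 -m pendant '[[0,0,0,0,1],[0,0,0,0,1]]' | head -2; python3 -c "
from station import ticket; print(ticket.hand_in())"
```

```text
t: 27.0
eef_pos: [0.6332, -0.0152, 0.1903]
the job is handed in; nothing more can be done
None
```

I slid the cooler home against the back stop, turned the thimble clockwise until the clutch just slipped (an estimated 5–15° of slip, limit 36°), let go, and handed the job in at 27 s; no verdict came back.

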